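Shut the glass cabinet and wind down its wing screw

TASK

With a fingertip, push the glass cabinet's sliding door fully shut by its pull; then turn the wing screw on the cabinet's roof clockwise, with repeated fingertip strokes on its wings, until it is screwed fully home, the door staying shut. Nothing needs to be gripped: do not lift or shift any of the other things on the shelf and the cabinet.

Things in the scene. Friction and masses are not known exactly. Their poses are not given: they have to be found in the camera images.
- cabinet: Fixed glass-fronted cabinet, 180 deep (its x), 420 wide (y), 150 high (z up); origin: centre of its underside. Front faces its -x (the robot), 90 before the origin. Sliding door, 18 behind the front face and under the roof, belongs in the -y half; fixed pane in the +y half. Wing screw on the roof near the front -y corner, retaining strap over it.
- door (a joint): Sliding door position in m: 0 = shut (stop), grows as the door slides open along the cabinet's +y, to 0.17. Starts 0.09 to 0.16 open. Slides with about 1.5 N of friction and stays where left.
- door_pull (a point): On the door's upright pull fin, 8 thick (cabinet y), 40 in cabinet x, 75 high, standing 10 clear of the cabinet's front. This point: the fin's middle in x and y, level with the roof's top (150 above the shelf); the fin goes on 15 higher and 60 lower. A fingertip beside it can push it along y. A stem 33 to 53 below this point joins it to the door. Axes as the cabinet's.
- screw (a joint): Turn of the wing screw in rad: 0 = fully home (rigid stop); grows as unscrewed, counter-clockwise seen from above. Starts 6 to 9.5; closes clockwise from above. Loose: about 0.04 N m friction, stays where left; sinks 3 mm per turn.
- screw_top (a point): On the wing screw's vertical axis, level with the wings' top (29.5 above the roof when home, up to 5 higher unscrewed); axes turn with the screw, z up. Two wings along its +y and -y (parallel to cabinet y when home), 5 thick, 18 high down from here, reaching 30 from the axis. Hub 17 diameter, top 2 below here; flange 24 diameter, 6 high at the bottom.
- valve_tool: Bystander: silver valve stem tool, 85 long, 13 thick, 26 wide at its cross pin, lying on the cabinet's roof. Origin: middle of its underside.
- oil_bottle: Bystander: white oil bottle, 44 diameter, 110 high, standing on the rear +y part of the cabinet's roof. Origin: centre of its underside.
- patch_tin: Bystander: round metal patch tin, 48 diameter, 30 high, on the rear of the cabinet's roof. Origin: centre of its underside.
- plug_box: Bystander: blue plastic spark plug box, 100 x 36 x 30 high, lying on the shelf in front of the cabinet. Origin: centre of its underside.
- sprocket: Bystander: steel rear sprocket, 129 diameter, 5 thick, lying flat on the shelf in front of the cabinet. Origin: centre of its underside.
- nut_bowl: Bystander: white ceramic bowl of hex nuts, 120 diameter, 45 high, on the shelf beyond the cabinet's -y end. Origin: centre of its underside.
- mug: Bystander: blue-glazed mug, 80 diameter, 90 high, on the shelf beyond the cabinet's +y end. Origin: centre of its underside.
- strap_end (a point): Free end of the rigid dark strap over the screw, on its top face, 44 above the roof, 6 before the screw axis. A flat bar 8 wide (cabinet y), 4 thick, runs from here 60 along cabinet +x to an upright post (12 x 8) whose centre is 48 behind the screw axis. It stops a finger from above going all the way round the screw.

How it is judged:
By the outcome, as a careful person would: the job done as asked, in the order asked, and still so for the second after the job is handed in, with the robot touching nothing.
It also fails if it takes over 72 s, if anything falls off the work surface, if the arm or the gripper's body presses on something with over 40 N, if the wrist force passes 120 N, or if a joint passes its speed limit or range.

ROBOT

A 6-joint arm with a two-finger parallel gripper is mounted at the origin on the work surface. World frame = base frame: x ahead of the robot, y to its left, z up, the work surface at z = 0. Lengths are in mm, angles in rad, forces in N, time in s.
With the tool pointing down it reaches from about 400 to 825 mm from the base axis. Payload 7 kg.
Tool frame: the origin (TCP) lies on the front face of the gripper's body, between the roots of the fingers; the fingertips stand 66 mm ahead of it and the grasp point (between the pads) lies 47 mm ahead of it; z points along the fingers, y is the line along which they close (so a half turn about z gives the same grasp; the last joint's range is limited). The gripper opens to 88 mm and grips with 3 to 60 N. Pads are 19 mm wide; open, the fingers measure 130 mm over their backs; the gripper's body (78 mm by 193 mm) begins 47 mm behind the grasp point.
Start: joints at [1.488, 0.359, 0.012, 0, -1.224, -0.288], TCP at [244.601, 629.099, 292.161] pointing down, gripper open.
Joint ranges: [-3.07, 3.07], [-1.43, 2.12], [-1.02, 1.25], [-3.03, 1.67], [-3.05, -0], [-3.03, 3.03]. Speed limits (rad/s): [2.39, 2.39, 3.01, 3.14, 3.14, 3.14].

INTERFACE

Orientations are given as a unit quaternion [w, x, y, z].
In Python, from station import read_state, get_image, sign_off, cut_out, spot_point gives the robot as it stands.
- The arm moves only by the tool jog_arm, never from a script. Its argument "motion" is a list of rows, each a list of 3 entries, a list of its own where there are three numbers: the shift along the tool's x, y, z in m, then the turn, a rotation vector about the tool's x, y, z in degrees, then the closure, from -1 (fully open) to 1 (shut), so that 0 is half open. A call has 1 to 20 rows; each row shifts and turns the commanded pose from where the row before left it, along the tool's axes as they then stand; what a row does not reach is not made up. A row lasts 1/12 s, in which the tool goes at most 41.7 mm and 7.16 degrees, less where a joint would pass 70% of its speed; a pose out of reach is approached as far as the arm can. A call is refused whole if a number of a shift passes 0.0417 or a number of a turn 7.16, either way. A call with a gripper value outside its range is refused whole. The fingers move at their own pace and stop on an object; "grip_force" is the grip in N (left out, the last holds). Time passes only in rows, so rows that do not move let the fingers close. It gives the time, the measured TCP pose, the force, the opening and the grip force at its end, in the units of the state.
- read_state(): the state, without advancing time (a new reading comes with each control period).
- get_image(name): name is "side" or "top"; returns a dict with "pixels" (400x640x3 uint8, blue, green, red), "depth" (400x640 float32, mm along the optical axis (not along the pixel's ray), 0 where there is no reading), "camera_matrix" (3x3 intrinsics, pixels), "R" (3x3) and "t" (3): a world point X has camera coordinates R X + t. Camera axes: x right, y down, z forward; pixel columns grow to the right and rows downward; lengths in mm; the calibration is good to about 2 mm. A picture is of the moment at which its call begins.
- sign_off(): hands the job in; it is judged then, once.
Trained networks look in the newest picture that a camera, given by its name, has taken for a name from the list of things; names that differ only in an ending like _2 or _b are one class to them, and where a whole thing is asked for, a point or a joint stands for the part that bears it (a point fixed in the world has none). Each returns a list of dicts, best first, with "score" (0 to 1); they miss things now and then, are a little off and sometimes report something else, mostly with a low value. They report only what shows in the picture. A call takes as long as a camera call.
- cut_out(target, camera): "region" (400x640 bool, what is visible of it) and "box" ([left, top, width, height] in pixels, round what is visible of it).
- spot_point(target, camera): "at" ([row, column] in pixels: a listed point, or the origin of a listed thing).
The state is a dict: "clock": time; "joint_positions": joint angles; "qvel": joint speeds; "joint_torque": joint torques, N m; "ee_pos": TCP position; "ee_rot": TCP orientation; "contact_force": force on the tool from outside, world axes, zero at the start; "torque": the same for the moment, N m; "finger_gap": finger opening in mm; "finger_force": force on a finger pad.
Only numpy, scipy, OpenCV 4.12 (cv2) and the standard library are available. Lean on these libraries where they do the work, as an engineer would, in place of code of your own. Each camera call takes 0.05 s, during which the arm holds its last target. There are 200 camera calls.

## Working session

There is one attempt and no reset: what is moved stays moved. The work goes in short steps, Python scripts to look and compute and a tool call to move; the robot and the scene stay as the last step left them, time stands still between calls to the robot, and variables do not carry over. Pictures are saved under pics/ and viewed, at most 10 in all, crops included, and the job is handed in when it is done.

Besides the shell and the picture viewer there is one more tool, called after ">>>" in YAML: its name, and indented under it one key for each argument. jog_arm: Moves the arm, as the interface text tells. Its arguments: {"type":"object","properties":{"motion":{"type":"array","items":{"type":"array"}},"grip_force":{"type":"number"}},"required":["motion"]}

```bash
mkdir -p pics; cat > h.py <<'E'
import numpy as np, cv2
from station import *
def w(im,r,c,d=None,z=None):
    K,R,t=im["camera_matrix"],np.array(im["R"]),np.array(im["t"])
    ray=np.linalg.inv(K)@np.array([c,r,1.])
    o=-R.T@t; v=R.T@ray
    if z is not None: return o+v*(z-o[2])/v[2]
    return o+v*d
def px(im,X):
    p=im["camera_matrix"]@(np.array(im["R"])@np.array(X)+im["t"]); return p[1]/p[2],p[0]/p[2]
E
python3 - <<'E'
from h import *
s=read_state()
for k in("clock","ee_pos","ee_rot","finger_gap","contact_force"):print(k,np.round(s[k],4))
for n in("top","side"):
    im=get_image(n);cv2.imwrite(f"pics/{n}0.png",im["pixels"])
    print(n,"cam",np.round(-np.array(im["R"]).T@im["t"]))
    for k in("cabinet","door_pull","screw_top","strap_end","valve_tool","patch_tin","plug_box","sprocket","nut_bowl","mug","oil_bottle"):
        for r in spot_point(k,n)[:1]:
            a=r["at"];d=im["depth"][int(a[0]),int(a[1])]
            print(k,round(r["score"],2),np.round(a,1),np.round(w(im,*a,d=d)) if d else None)
E
```

```text
clock 0.0
ee_pos [244.4619 628.7797 291.2531]
ee_rot [ 8.000e-04  9.829e-01 -1.844e-01 -1.000e-04]
finger_gap 87.456
contact_force [-0.6668 -0.9739 -0.1423]
top cam [ 298.   49. 1443.]
cabinet 0.9 [167.5 315.4] [623.  73. 151.]
door_pull 0.71 [201.8 311.5] [551.  86.   3.]
screw_top 0.44 [169.  378.4] [ 614. -100.  179.]
strap_end 0.63 [172.5 379.5] [ 605. -103.  179.]
valve_tool 0.59 [165.2 316.6] [631.  70. 147.]
patch_tin 0.76 [136.4 320.8] [706.  59. 176.]
plug_box 0.92 [251.4 400.4] [ 400. -180.   36.]
sprocket 0.67 [250.3 319.5] [402.  59.   5.]
nut_bowl 0.84 [230.6 467.7] [ 466. -385.   25.]
mug 0.93 [230.3 188. ] [448. 438.  86.]
oil_bottle 0.87 [141.6 268.1] [677. 201. 216.]
side cam [ 399. -816.  837.]
cabinet 0.6 [217.7 345.3] [ 604. -113.  168.]
door_pull 0.84 [183.4 310.6] [539.  71. 152.]
screw_top 0.62 [214.  346.5] [ 607. -112.  180.]
strap_end 0.56 [210.9 344.5] [614. -64. 149.]
valve_tool 0.42 [173.9 332.8] [617. 115. 148.]
patch_tin 0.67 [180.  362.9] [697.  51. 163.]
plug_box 0.82 [286.5 271.3] [ 392. -203.   32.]
sprocket 0.88 [225.9 266.7] [394.  61.   2.]
nut_bowl 0.76 [352.4 305.2] [ 456. -392.   24.]
mug 0.83 [153.3 278.2] [465. 438.  34.]
oil_bottle 0.69 [156.2 355.6] [708. 185. 161.]
```

```bash
python3 - <<'E'
import cv2
a=cv2.imread("pics/top0.png")[100:300,150:500];b=cv2.imread("pics/side0.png")[120:320,220:440]
cv2.imwrite("pics/a.png",cv2.resize(a,None,fx=2.28,fy=2.28,interpolation=cv2.INTER_CUBIC))
cv2.imwrite("pics/b.png",cv2.resize(b,None,fx=3,fy=3,interpolation=cv2.INTER_CUBIC))
E
```

```text
(no output)
```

View pics/a.png

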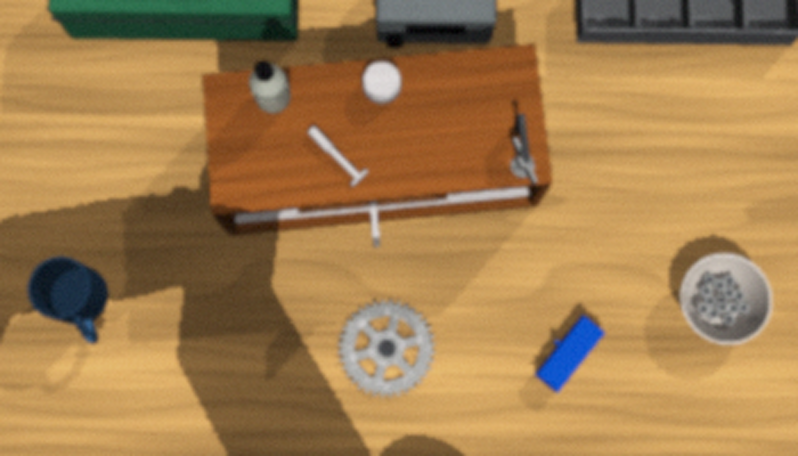

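View pics/b.png

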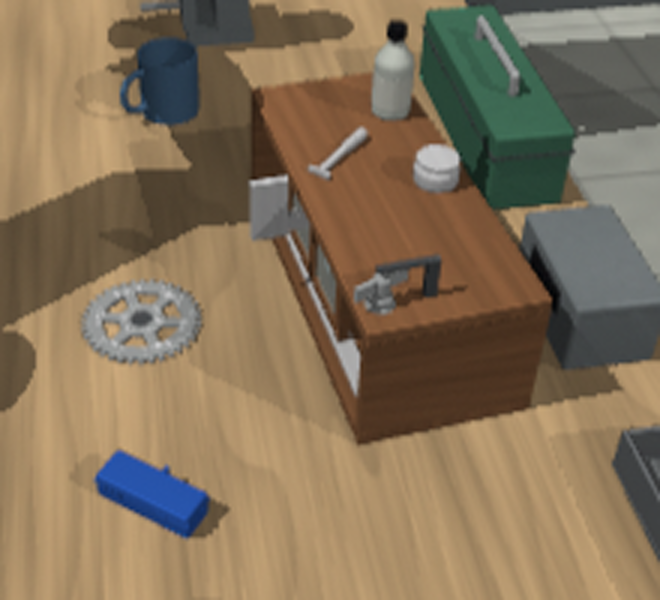

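The overhead picture shows the cabinet slightly yawed, the pull fin at about crop (375,223), mid-cabinet, and the screw and strap at about (522,155), front right. Next I measure them from the depth data.

```bash
cat >> h.py <<'E'
def cloud(im):
    d=im["depth"];r,c=np.nonzero(d>0);K=im["camera_matrix"]
    P=np.linalg.inv(K)@np.vstack([c,r,np.ones(len(r))])*d[r,c]
    return (np.array(im["R"]).T@(P-np.array(im["t"])[:,None])).T,r,c
E
python3 - <<'E'
from h import *
T=get_image("top");S=get_image("side")
P,r,c=cloud(T)
m=(abs(P[:,2]-150)<6)&(P[:,0]>480)&(P[:,0]<790)&(P[:,1]>-180)&(P[:,1]<330)
roof=P[m]; print("roofz",np.median(roof[:,2]))
I=np.zeros((400,640),np.uint8);I[r[m],c[m]]=255
I=cv2.morphologyEx(I,cv2.MORPH_OPEN,np.ones((5,5)))
mm=I[r,c]>0
R=cv2.minAreaRect(P[mm,:2].astype(np.float32));print(R,cv2.boxPoints(R))
for n,im in(("top",T),("side",S)):
    P,r,c=cloud(im)
    q=P[(P[:,0]>560)&(P[:,0]<680)&(P[:,1]>-160)&(P[:,1]<-50)&(P[:,2]>163)]
    print(n,"screw pts");print(np.round(q[np.argsort(-q[:,2])]).astype(int).tolist())
    q=P[(P[:,0]>500)&(P[:,0]<565)&(P[:,1]>20)&(P[:,1]<130)&(P[:,2]>80)&(P[:,2]<175)]
    print("fin",len(q),np.round(q.mean(0)) if len(q) else 0,q.min(0) if len(q) else 0,q.max(0) if len(q) else 0)
E
```

```text
roofz 149.37186482751287
((657.0076293945312, 77.938232421875), (180.59722900390625, 419.51934814453125), 6.124241352081299) [[ 544.8462    276.8673  ]
 [ 589.60254  -140.25781 ]
 [ 769.16907  -120.990845]
 [ 724.4127    296.13428 ]]
top screw pts
[[640, -99, 199], [651, -94, 198], [646, -100, 197], [649, -94, 197], [629, -102, 197], [655, -94, 197], [657, -97, 197], [635, -102, 196], [610, -99, 196], [644, -102, 196], [630, -100, 196], [624, -100, 196], [655, -100, 195], [663, -95, 195], [633, -100, 195], [619, -100, 195], [644, -100, 195], [658, -100, 195], [638, -97, 195], [661, -100, 195], [658, -95, 195], [664, -97, 195], [616, -100, 195], [619, -102, 195], [624, -105, 194], [627, -97, 194], [622, -100, 194], [636, -100, 194], [639, -100, 194], [608, -100, 194], [653, -97, 194], [630, -97, 193], [627, -100, 193], [605, -102, 193], [605, -105, 193], [636, -97, 193], [625, -97, 193], [642, -103, 193], [633, -97, 193], [614, -105, 193], [614, -103, 193], [664, -100, 192], [611, -105, 192], [653, -100, 192], [608, -105, 192], [622, -105, 192], [662, -95, 192], [650, -98, 192], [645,
[... 5013 characters left out ...]
70], [598, -111, 170], [606, -113, 170], [586, -117, 170], [632, -96, 170], [583, -117, 170], [604, -112, 170], [595, -114, 169], [659, -103, 169], [652, -98, 169], [589, -116, 168], [583, -119, 168], [615, -112, 168], [612, -111, 168], [586, -119, 168], [592, -116, 168], [629, -97, 168], [602, -109, 168], [632, -97, 167], [653, -104, 167], [651, -100, 167], [626, -99, 167], [609, -113, 167], [599, -111, 166], [656, -103, 166], [607, -112, 166], [620, -101, 165], [604, -111, 165], [612, -111, 165], [656, -105, 164], [651, -100, 164], [619, -107, 163], [662, -101, 163], [660, -101, 163]]
fin 297 [538.  75. 131.] [515.2737004   66.57175993  89.75726565] [564.9031743  129.31473181 167.04861407]
```

>>> jog_arm:
  motion:
    - [[0,0,0],[0,0,-6.83],-1]
    - [[0,0,0],[0,0,-6.83],-1]
    - [[0,0,0],[0,0,-6.83],-1]
    - [[0,0,0],[0,0,-6.83],-1]
    - [[0.014,0.0385,0],[0,0,0],-1]
    - [[0.014,0.0385,0],[0,0,0],-1]
    - [[0.014,0.0385,0],[0,0,0],-1]
    - [[0.014,0.0385,0],[0,0,0],-1]
    - [[0.014,0.0385,0],[0,0,0],-1]
    - [[0.014,0.0385,0],[0,0,0],-1]
    - [[0.014,0.0385,0],[0,0,0],-1]
    - [[0.014,0.0385,0],[0,0,0],-1]
    - [[0.014,0.0385,0],[0,0,0],-1]
    - [[0.014,0.0385,0],[0,0,0],-1]
    - [[0.014,0.0385,0],[0,0,0],-1]
    - [[0.014,0.0385,0],[0,0,0],-1]
    - [[0.014,0.0385,0],[0,0,0],-1]
    - [[0.014,0.0385,0],[0,0,0],-1]
    - [[0.014,0.0385,0],[0,0,0],-1]
    - [[0.014,0.0385,0],[0,0,0],-1]

```text
clock: 2.97
ee_pos: [533.1, 38.3, 292.6]
ee_rot: [-0.0, 0.999, 0.053, 0.0]
contact_force: [0.8, 0.7, 0.2]
finger_gap: 87.7
finger_force: 0.0
```

```bash
cat >> h.py <<'E'
O=np.array([657.,78.]);a=np.radians(6.12);X=np.array([np.cos(a),np.sin(a)]);Y=np.array([-np.sin(a),np.cos(a)])
def cab(p): d=np.asarray(p)[...,:2]-O; return np.stack([d@X,d@Y,np.asarray(p)[...,2]],-1)
def tcp():
    s=read_state();print("t",round(s["clock"],2),"tcp cab",np.round(cab(s["ee_pos"]),1),"F",np.round(s["contact_force"],1),"gap",round(s["finger_gap"],1),"q",np.round(s["joint_positions"],2),"quat",np.round(s["ee_rot"],4))
E
python3 - <<'E'
from h import *
tcp()
S=get_image("side");cv2.imwrite("pics/s1.png",cv2.resize(S["pixels"][60:300,180:500],None,fx=2.4,fy=2.4))
P,r,c=cloud(S);Q=cab(P)
m=(Q[:,0]>-145)&(Q[:,0]<-97)&(abs(Q[:,1]-7)<40)&(Q[:,2]>90)&(Q[:,2]<170)
q=Q[m];print(len(q),np.percentile(q,[3,25,50,75,97],axis=0).round(1))
E
```

```text
t 2.97 tcp cab [-127.5  -26.3  292.6] F [0.8 0.7 0.2] gap 87.7 q [ 0.44  0.13 -0.3   0.   -1.15  1.24] quat [-2.000e-04  9.986e-01  5.310e-02  5.000e-04]
247 [[-140.8    4.    93.6]
 [-132.7    5.8  110.4]
 [-123.     6.8  128.4]
 [-113.1    8.2  147. ]
 [-101.2   13.   164. ]]
```

View pics/s1.png

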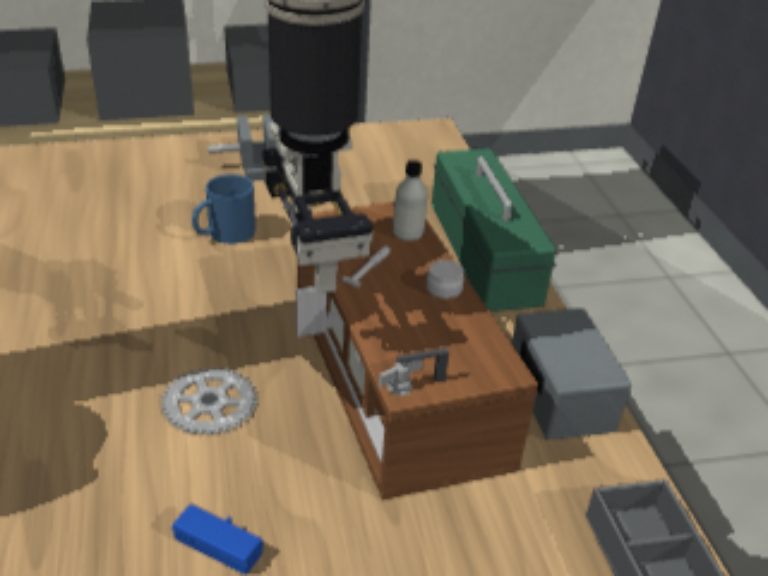

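The gripper is over the fin: the near finger is in front of it at about (325,275), and the fin is at (312,310). I'll back off 10 mm, lower, and push.

>>> jog_arm:
  motion:
    - [[0,-0.011,0],[0,0,0],-1]
    - [[0,0,0.029],[0,0,0],-1]
    - [[0,0,0.029],[0,0,0],-1]
    - [[0,0,0.029],[0,0,0],-1]
    - [[0,0,0],[0,0,0],-1]
    - [[0,0.008,0],[0,0,0],-1]
    - [[0,0.008,0],[0,0,0],-1]
    - [[0,0.008,0],[0,0,0],-1]
    - [[0,0.008,0],[0,0,0],-1]
    - [[0,0.008,0],[0,0,0],-1]
    - [[0,0.008,0],[0,0,0],-1]
    - [[0,0.008,0],[0,0,0],-1]
    - [[0,0.008,0],[0,0,0],-1]
    - [[0,0.008,0],[0,0,0],-1]
    - [[0,0.008,0],[0,0,0],-1]
    - [[0,0.008,0],[0,0,0],-1]
    - [[0,0,0],[0,0,0],-1]

```text
clock: 4.43
ee_pos: [540.4, -37.8, 204.9]
ee_rot: [0.0, 0.999, 0.052, -0.001]
contact_force: [0.2, -0.0, 0.1]
finger_gap: 87.4
finger_force: 0.0
```

```bash
python3 - <<'E'
from h import *
tcp()
S=get_image("side");cv2.imwrite("pics/s2.png",cv2.resize(S["pixels"][60:300,180:500],None,fx=2.4,fy=2.4))
E
```

```text
t 4.43 tcp cab [-128.3 -102.7  204.9] F [ 0.2 -0.   0.1] gap 87.4 q [ 0.29  0.22 -0.4   0.   -0.95  1.38] quat [ 3.000e-04  9.986e-01  5.250e-02 -5.000e-04]
```

View pics/s2.png

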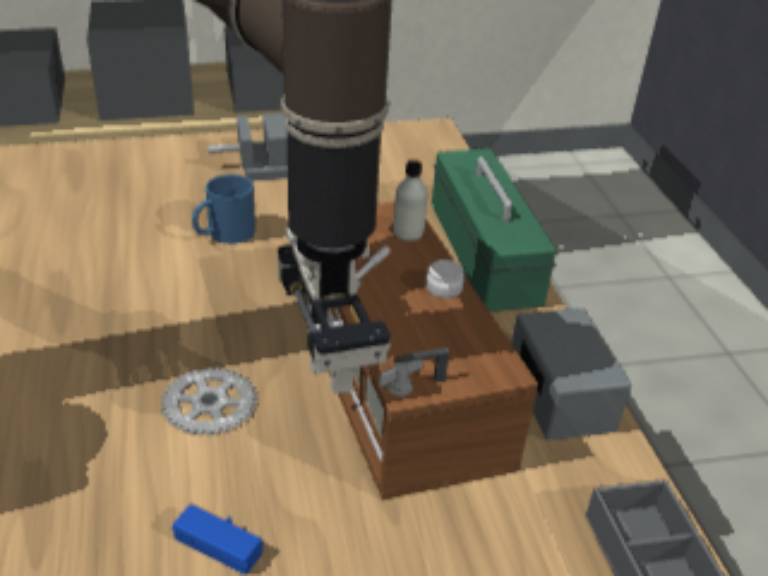

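>>> jog_arm:
  motion:
    - [[0,0.004,0],[0,0,0],-1]
    - [[0,0.004,0],[0,0,0],-1]
    - [[0,0.004,0],[0,0,0],-1]
    - [[0,0.004,0],[0,0,0],-1]
    - [[0,0.004,0],[0,0,0],-1]

```text
clock: 4.9
ee_pos: [542.6, -56.4, 205.0]
ee_rot: [-0.0, 0.999, 0.053, -0.0]
contact_force: [0.3, 1.9, -0.4]
finger_gap: 87.7
finger_force: 0.8
```

>>> jog_arm:
  motion:
    - [[0,0.003,0],[0,0,0],-1]
    - [[0,0.003,0],[0,0,0],-1]
    - [[0,0.003,0],[0,0,0],-1]

```text
clock: 5.15
ee_pos: [543.7, -65.4, 205.1]
ee_rot: [0.0, 0.999, 0.053, -0.0]
contact_force: [-0.4, 1.6, -1.1]
finger_gap: 87.8
finger_force: 0.8
```

```bash
python3 - <<'E'
from h import *
tcp()
S=get_image("side")
P,r,c=cloud(S);Q=cab(P)
m=(Q[:,0]>-82)&(Q[:,0]<-60)&(Q[:,1]>-205)&(Q[:,1]<100)&(Q[:,2]>40)&(Q[:,2]<140)
q=Q[m]
for y in range(-210,60,15):
    k=(q[:,1]>=y)&(q[:,1]<y+15);print(y,k.sum(),q[k].mean(0).round() if k.any() else '')
cv2.imwrite("pics/s3.png",cv2.resize(S["pixels"][180:280,300:420],None,fx=6,fy=6))
E
```

```text
t 5.15 tcp cab [-127.9 -130.5  205.1] F [-0.4  1.6 -1.1] gap 87.8 q [ 0.24  0.23 -0.39 -0.   -0.96  1.44] quat [ 0.000e+00  9.986e-01  5.300e-02 -1.000e-04]
-210 0 
-195 0 
-180 0 
-165 0 
-150 15 [ -69. -141.   65.]
-135 16 [ -70. -127.   57.]
-120 18 [ -70. -113.   62.]
-105 26 [-72. -99.  62.]
-90 11 [-72. -85.  59.]
-75 4 [-70. -67.  51.]
-60 0 
-45 0 
-30 0 
-15 1 [-70.  -4.  79.]
0 2 [-74.   6.  87.]
15 0 
30 0 
45 0
```

View pics/s3.png

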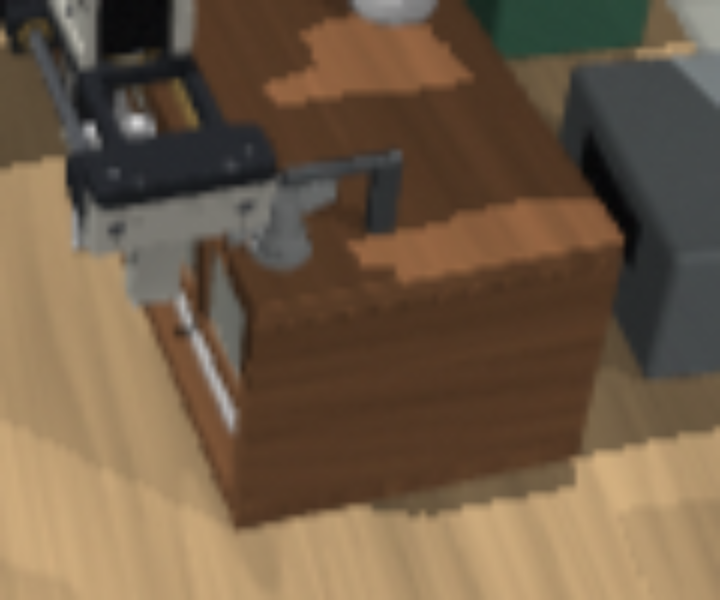

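The force of about 1.8 N matches door friction, so the door is moving with the finger. I'll keep pushing to the stop.

>>> jog_arm:
  motion:
    - [[0,0.003,0],[0,0,0],-1]
    - [[0,0.003,0],[0,0,0],-1]
    - [[0,0.003,0],[0,0,0],-1]

```text
clock: 5.45
ee_pos: [544.8, -74.3, 205.2]
ee_rot: [-0.0, 0.999, 0.053, 0.0]
contact_force: [-0.6, 1.7, 0.5]
finger_gap: 87.6
finger_force: 0.8
```

>>> jog_arm:
  motion:
    - [[0,0.003,0],[0,0,0],-1]
    - [[0,0.003,0],[0,0,0],-1]
    - [[0,0.003,0],[0,0,0],-1]

```text
clock: 5.7
ee_pos: [545.0, -76.1, 204.7]
ee_rot: [-0.006, 0.999, 0.053, 0.001]
contact_force: [-15.7, 63.0, 14.6]
finger_gap: 87.8
finger_force: 32.3
```

>>> jog_arm:
  motion:
    - [[0,0.003,0],[0,0,0],-1]
    - [[0,0.003,0],[0,0,0],-1]
    - [[0,0.003,0],[0,0,0],-1]

```text
clock: 5.95
ee_pos: [545.1, -77.4, 204.1]
ee_rot: [-0.012, 0.999, 0.053, 0.001]
contact_force: [-26.4, 108.6, 25.4]
finger_gap: 88.0
finger_force: 55.9
```

That stop is rigid at about 7 N/mm, and I should have sent those steps one at a time. Backing off now.

>>> jog_arm:
  motion:
    - [[0,-0.009,0],[0,0,0],-1]
    - [[0,-0.009,0],[0,0,0],-1]
    - [[0,-0.009,0],[0,0,0],-1]
    - [[0,0,0],[0,0,0],-1]

```text
clock: 6.28
ee_pos: [543.9, -64.3, 205.5]
ee_rot: [0.0, 0.999, 0.054, 0.0]
contact_force: [0.3, -0.5, 0.0]
finger_gap: 87.6
finger_force: 0.0
```

```bash
python3 - <<'E'
from h import *
tcp()
E
```

```text
t 6.28 tcp cab [-127.6 -129.4  205.5] F [ 0.3 -0.5  0. ] gap 87.6 q [ 0.24  0.22 -0.39  0.   -0.96  1.44] quat [2.000e-04 9.986e-01 5.360e-02 3.000e-04]
```

>>> jog_arm:
  motion:
    - [[0,0,-0.037],[0,0,0],-1]
    - [[0,0,-0.037],[0,0,0],-1]
    - [[0.0154,0.0328,0],[0,0,0],-1]
    - [[0.0154,0.0328,0],[0,0,0],-1]
    - [[0.0154,0.0328,0],[0,0,0],-1]
    - [[0.0154,0.0328,0],[0,0,0],-1]
    - [[0,0,0],[0,0,0],-1]

```text
clock: 6.87
ee_pos: [620.7, -194.9, 277.9]
ee_rot: [0.001, 0.999, 0.051, -0.001]
contact_force: [0.6, 0.3, -0.2]
finger_gap: 87.6
finger_force: 0.0
```

```bash
cat >> h.py <<'E'
def look(tag,view=True):
    for n in("side","top"):
        im=get_image(n)
        P,r,c=cloud(im);Q=cab(P)-[-66,-176,149.5]
        k=(Q[:,2]>14)&(Q[:,2]<37)&(np.hypot(Q[:,0],Q[:,1])<36)&(np.hypot(Q[:,0]-0,Q[:,1])>9)&(abs(Q[:,0]-48)>12)
        q=Q[k]
        if len(q)>5:
            print(n,len(q),"mean",q.mean(0).round(1));ev,V=np.linalg.eigh(np.cov(q[:,:2].T));print("wing ang",round(np.degrees(np.arctan2(V[1,1],V[0,1]))%180,1),"sd",np.sqrt(ev).round(1))
        u,v=px(im,[613,-106,175]);u,v=int(u),int(v)
        g=im["pixels"][u-30:u+30,v-40:v+40]
        cv2.imwrite(f"pics/{tag}_{n}.png",cv2.resize(g,None,fx=5,fy=5,interpolation=cv2.INTER_CUBIC))
    cv2.imwrite(f"pics/{tag}.png",np.hstack([cv2.imread(f"pics/{tag}_{n}.png") for n in("side","top")]))
E
python3 - <<'E'
from h import *
tcp()
look("k1")
S=get_image("side");P,r,c=cloud(S);Q=cab(P)
m=(abs(Q[:,0]+66)<30)&(Q[:,1]>-245)&(Q[:,1]<-150)&(Q[:,2]>205)&(Q[:,2]<250);q=Q[m];print(len(q),np.percentile(q,[3,50,97],axis=0).round())
E
```

```text
t 6.87 tcp cab [ -65.2 -267.5  277.9] F [ 0.6  0.3 -0.2] gap 87.6 q [-0.    0.33 -0.07  0.   -1.18  1.68] quat [ 1.000e-03  9.987e-01  5.100e-02 -6.000e-04]
side 56 mean [-14.6  -8.4  26. ]
wing ang 8.0 sd [ 2.1 10.3]
66 [[ -79. -221.  214.]
 [ -75. -219.  231.]
 [ -58. -206.  247.]]
```

View pics/k1.png

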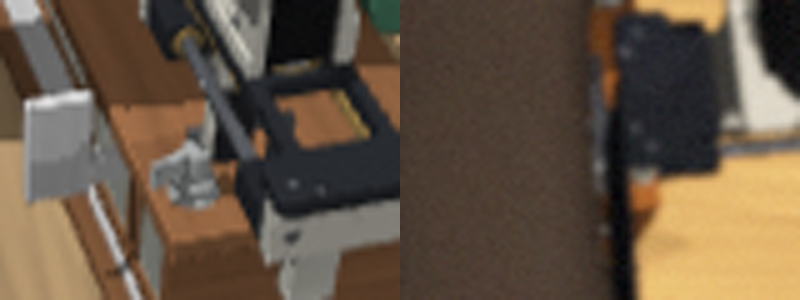

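The screw is still at its starting angle, and the finger hangs beyond it at about (290,240) in the side view. Now I lower it and make the first half of stroke 1.

>>> jog_arm:
  motion:
    - [[0,-0.004,0.016],[0,0,0],-1]
    - [[0,0,0.016],[0,0,0],-1]
    - [[0,0,0.017],[0,0,0],-1]
    - [[-0.0008,-0.006,0],[0,0,0],-1]
    - [[-0.0056,-0.0006,0],[0,0,0],-1]
    - [[-0.0054,-0.0017,0],[0,0,0],-1]
    - [[-0.0049,-0.0029,0],[0,0,0],-1]
    - [[-0.0042,-0.0037,0],[0,0,0],-1]
    - [[-0.0033,-0.0046,0],[0,0,0],-1]
    - [[-0.0023,-0.0052,0],[0,0,0],-1]
    - [[-0.0012,-0.0055,0],[0,0,0],-1]
    - [[0,-0.0056,0],[0,0,0],-1]
    - [[0,0,0],[0,0,0],-1]

```text
clock: 8.1
ee_pos: [586.6, -151.4, 230.1]
ee_rot: [-0.0, 0.999, 0.053, -0.0]
contact_force: [-0.4, -1.0, 0.7]
finger_gap: 87.5
finger_force: 0.6
```

```bash
python3 - <<'E'
from h import *
tcp()
look("k2")
E
```

```text
t 8.1 tcp cab [ -94.4 -220.6  230.1] F [-0.4 -1.   0.7] gap 87.5 q [ 0.07  0.29 -0.23 -0.   -1.05  1.61] quat [-2.000e-04  9.986e-01  5.330e-02 -4.000e-04]
side 29 mean [-6.  -6.1 29.6]
wing ang 160.0 sd [ 4.2 17.1]
```

View pics/k2.png

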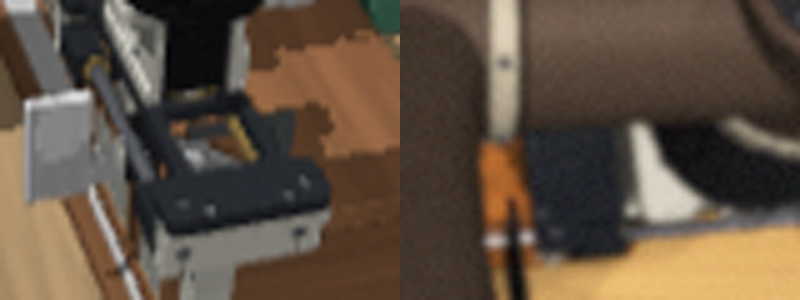

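The finger is in contact with a wing, which is now under the gripper near (215,150) in the side view. I'll finish the stroke round to the left of the strap.

>>> jog_arm:
  motion:
    - [[0.0029,-0.0036,0],[0,0,0],-1]
    - [[0.0045,-0.0046,0],[0,0,0],-1]
    - [[0.005,-0.0044,0],[0,0,0],-1]
    - [[0.005,-0.0025,0],[0,0,0],-1]
    - [[0.0054,-0.002,0],[0,0,0],-1]
    - [[0.0056,-0.0005,0],[0,0,0],-1]
    - [[0.0056,0.0005,0],[0,0,0],-1]
    - [[0.0054,0.0015,0],[0,0,0],-1]
    - [[0.0045,0.002,0],[0,0,0],-1]
    - [[0,0,0],[0,0,0],-1]
    - [[0,0,0],[0,0,0],-1]

```text
clock: 9.12
ee_pos: [630.4, -134.4, 230.3]
ee_rot: [0.0, 0.999, 0.053, 0.001]
contact_force: [-0.4, -0.1, -0.1]
finger_gap: 87.7
finger_force: 0.0
```

```bash
python3 - <<'E'
from h import *
tcp()
E
```

```text
t 9.12 tcp cab [ -49.1 -208.3  230.3] F [-0.4 -0.1 -0.1] gap 87.7 q [ 0.09  0.35 -0.15  0.   -1.07  1.58] quat [0.000e+00 9.986e-01 5.290e-02 8.000e-04]
```

>>> jog_arm:
  motion:
    - [[0,0,-0.024],[0,0,0],-1]
    - [[0,0,-0.024],[0,0,0],-1]
    - [[-0.0085,0.0275,0],[0,0,0],-1]
    - [[-0.0085,0.0275,0],[0,0,0],-1]
    - [[0,0,0],[0,0,0],-1]
    - [[0,0,0],[0,0,0],-1]
    - [[0,0,0],[0,0,0],-1]

```text
clock: 9.7
ee_pos: [618.4, -191.0, 278.4]
ee_rot: [0.0, 0.999, 0.053, 0.001]
contact_force: [-0.4, 0.5, -0.7]
finger_gap: 87.3
finger_force: 0.0
```

```bash
python3 - <<'E'
from h import *
tcp()
look("k3")
E
```

```text
t 9.7 tcp cab [ -67.  -263.3  278.4] F [-0.4  0.5 -0.7] gap 87.3 q [ 0.    0.32 -0.07 -0.   -1.17  1.67] quat [0.000e+00 9.986e-01 5.250e-02 5.000e-04]
side 54 mean [-13.4  -8.7  24.7]
wing ang 14.1 sd [ 2.3 12. ]
top 9 mean [ 9.8  3.1 30.8]
wing ang 17.8 sd [ 4.1 14.8]
```

View pics/k3.png

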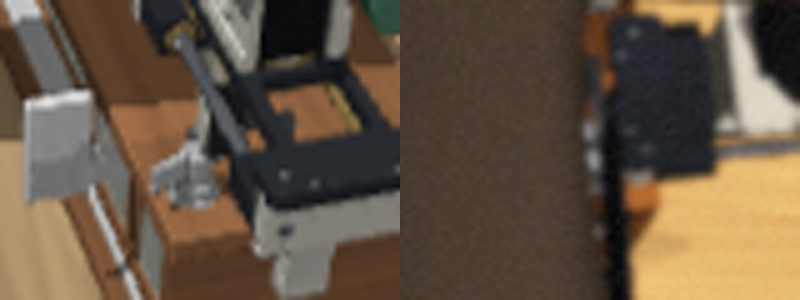

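About 180° done: the wing is back at a similar angle and 1.5 mm lower, and the door is still shut. Now stroke 2.

>>> jog_arm:
  motion:
    - [[0,0,0.025],[0,0,0],-1]
    - [[0,0,0.025],[0,0,0],-1]
    - [[0.001,-0.0058,0],[0,0,0],-1]

```text
clock: 10.05
ee_pos: [616.4, -184.0, 223.2]
ee_rot: [-0.001, 0.999, 0.053, -0.004]
contact_force: [-1.4, 0.5, -1.7]
finger_gap: 87.4
finger_force: 0.0
```

>>> jog_arm:
  motion:
    - [[-0.0056,-0.0006,0],[0,0,0],-1]
    - [[-0.0054,-0.0017,0],[0,0,0],-1]
    - [[-0.0049,-0.0029,0],[0,0,0],-1]
    - [[-0.0042,-0.0037,0],[0,0,0],-1]
    - [[-0.0033,-0.0046,0],[0,0,0],-1]
    - [[-0.0023,-0.0052,0],[0,0,0],-1]
    - [[-0.0012,-0.0055,0],[0,0,0],-1]
    - [[0,-0.0056,0],[0,0,0],-1]
    - [[0.0012,-0.0055,0],[0,0,0],-1]
    - [[0.0023,-0.0052,0],[0,0,0],-1]
    - [[0.0033,-0.0046,0],[0,0,0],-1]
    - [[0.0042,-0.0037,0],[0,0,0],-1]
    - [[0.0049,-0.0029,0],[0,0,0],-1]
    - [[0.0054,-0.0017,0],[0,0,0],-1]
    - [[0.0056,-0.0006,0],[0,0,0],-1]
    - [[0.0056,0.0006,0],[0,0,0],-1]
    - [[0.0054,0.0017,0],[0,0,0],-1]
    - [[0.0045,0.0016,0],[0,0,0],-1]
    - [[0,0,0],[0,0,0],-1]
    - [[0,0,0],[0,0,0],-1]

```text
clock: 11.72
ee_pos: [629.7, -133.5, 228.3]
ee_rot: [0.0, 0.999, 0.053, 0.001]
contact_force: [0.5, 0.6, 0.0]
finger_gap: 87.5
finger_force: 0.0
```

```bash
python3 - <<'E'
from h import *
tcp()
E
```

```text
t 11.72 tcp cab [ -49.7 -207.4  228.3] F [0.5 0.6 0. ] gap 87.5 q [ 0.09  0.35 -0.15  0.   -1.07  1.58] quat [0.000e+00 9.986e-01 5.280e-02 8.000e-04]
```

>>> jog_arm:
  motion:
    - [[0,0,-0.025],[0,0,0],-1]
    - [[0,0,-0.025],[0,0,0],-1]
    - [[-0.0085,0.0285,0],[0,0,0],-1]
    - [[-0.0085,0.0285,0],[0,0,0],-1]
    - [[0,0,0],[0,0,0],-1]
    - [[0,0,0],[0,0,0],-1]
    - [[0,0,0],[0,0,0],-1]

```text
clock: 12.3
ee_pos: [618.0, -192.1, 278.4]
ee_rot: [0.0, 0.999, 0.053, 0.001]
contact_force: [0.2, 0.6, -0.2]
finger_gap: 87.3
finger_force: 0.0
```

```bash
python3 - <<'E'
from h import *
tcp()
look("k4")
E
```

```text
t 12.3 tcp cab [ -67.5 -264.4  278.4] F [ 0.2  0.6 -0.2] gap 87.3 q [-0.    0.32 -0.07 -0.   -1.17  1.68] quat [0.000e+00 9.986e-01 5.250e-02 5.000e-04]
side 51 mean [-13.7  -8.8  23.3]
wing ang 16.4 sd [ 2.1 11.3]
```

View pics/k4.png

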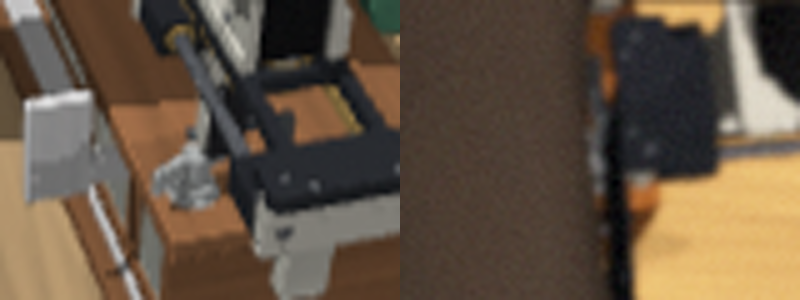

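Another 180° and 1.4 mm down, so about 110° remains. I'll take the last stroke to just short of home, then push in small steps watching the force.

>>> jog_arm:
  motion:
    - [[0,0,0.018],[0,0,0],-1]
    - [[0,0,0.018],[0,0,0],-1]
    - [[0,0,0.016],[0,0,0],-1]
    - [[0,0,0],[0,0,0],-1]
    - [[0.0015,-0.0069,0],[0,0,0],-1]
    - [[-0.0056,-0.0006,0],[0,0,0],-1]
    - [[-0.0054,-0.0017,0],[0,0,0],-1]
    - [[-0.0049,-0.0029,0],[0,0,0],-1]
    - [[-0.0042,-0.0037,0],[0,0,0],-1]
    - [[-0.0033,-0.0046,0],[0,0,0],-1]
    - [[-0.0023,-0.0052,0],[0,0,0],-1]
    - [[-0.0012,-0.0055,0],[0,0,0],-1]
    - [[0,-0.0056,0],[0,0,0],-1]
    - [[0.0012,-0.0055,0],[0,0,0],-1]
    - [[0.0023,-0.0052,0],[0,0,0],-1]
    - [[0.0033,-0.0046,0],[0,0,0],-1]
    - [[0,0,0],[0,0,0],-1]
    - [[0,0,0],[0,0,0],-1]

```text
clock: 13.9
ee_pos: [594.1, -141.3, 225.7]
ee_rot: [-0.0, 0.999, 0.053, -0.0]
contact_force: [-0.2, -0.8, -0.2]
finger_gap: 87.6
finger_force: 0.1
```

```bash
python3 - <<'E'
from h import *
tcp()
E
```

```text
t 13.9 tcp cab [ -86.  -211.4  225.7] F [-0.2 -0.8 -0.2] gap 87.6 q [ 0.09  0.3  -0.23 -0.   -1.04  1.59] quat [-3.000e-04  9.986e-01  5.340e-02 -3.000e-04]
```

>>> jog_arm:
  motion:
    - [[0.002,-0.002,0],[0,0,0],-1]
    - [[0.002,-0.001,0],[0,0,0],-1]
    - [[0,0,0],[0,0,0],-1]

```text
clock: 14.15
ee_pos: [597.7, -138.6, 225.9]
ee_rot: [-0.0, 0.999, 0.053, -0.0]
contact_force: [-1.3, -0.3, -0.8]
finger_gap: 87.6
finger_force: 0.4
```

>>> jog_arm:
  motion:
    - [[0.002,-0.001,0],[0,0,0],-1]
    - [[0.002,0,0],[0,0,0],-1]
    - [[0,0,0],[0,0,0],-1]

```text
clock: 14.4
ee_pos: [601.0, -137.3, 225.9]
ee_rot: [-0.0, 0.999, 0.053, -0.001]
contact_force: [-4.4, 0.1, 1.1]
finger_gap: 88.3
finger_force: 2.1
```

>>> jog_arm:
  motion:
    - [[0.001,0,0],[0,0,0],-1]
    - [[0,0,0],[0,0,0],-1]
    - [[0,0,0],[0,0,0],-1]

```text
clock: 14.65
ee_pos: [601.2, -137.3, 225.9]
ee_rot: [-0.0, 0.999, 0.053, -0.001]
contact_force: [-7.1, 0.6, 1.3]
finger_gap: 87.7
finger_force: 3.3
```

>>> jog_arm:
  motion:
    - [[0.001,0,0],[0,0,0],-1]
    - [[0,0,0],[0,0,0],-1]
    - [[-0.005,0,0],[0,0,0],-1]
    - [[-0.01,0,0],[0,0,0],-1]
    - [[0,0,-0.03],[0,0,0],-1]
    - [[0,0,-0.03],[0,0,0],-1]
    - [[-0.03,0.03,0],[0,0,0],-1]
    - [[-0.03,0.03,0],[0,0,0],-1]
    - [[-0.03,0.03,0],[0,0,0],-1]
    - [[-0.03,0.03,0],[0,0,0],-1]
    - [[0,0.03,0],[0,0,0],-1]
    - [[0,0.03,0],[0,0,0],-1]
    - [[0,0,0],[0,0,0],-1]
    - [[0,0,0],[0,0,0],-1]
    - [[0,0,0],[0,0,0],-1]

```text
clock: 15.9
ee_pos: [489.9, -328.0, 286.1]
ee_rot: [-0.0, 0.999, 0.053, 0.0]
contact_force: [-0.5, -0.1, 0.0]
finger_gap: 87.9
finger_force: 0.0
```

```bash
python3 - <<'E'
from h import *
tcp()
look("k5")
S=get_image("side");P,r,c=cloud(S);Q=cab(P)
m=(Q[:,0]>-142)&(Q[:,0]<-98)&(Q[:,1]>-140)&(Q[:,1]<-70)&(Q[:,2]>95)&(Q[:,2]<168);q=Q[m]
print(len(q),np.percentile(q,[5,50,95],axis=0).round(1) if len(q) else '')
T=get_image("top")
cv2.imwrite("pics/f.png",np.hstack([cv2.resize(S["pixels"][150:270,280:400],None,fx=3.3,fy=3.3),cv2.resize(T["pixels"][110:230,290:410],None,fx=3.3,fy=3.3)]))
E
```

```text
t 15.9 tcp cab [-209.4 -385.9  286.1] F [-0.5 -0.1  0. ] gap 87.9 q [-0.26  0.22 -0.19 -0.   -1.16  1.93] quat [-0.000e+00  9.986e-01  5.250e-02  3.000e-04]
side 44 mean [ -2.  -11.8  24. ]
wing ang 91.4 sd [ 2.  18.1]
top 32 mean [ 0.3  8.3 25.7]
wing ang 90.8 sd [ 2.2 17.7]
0
```

View pics/f.png

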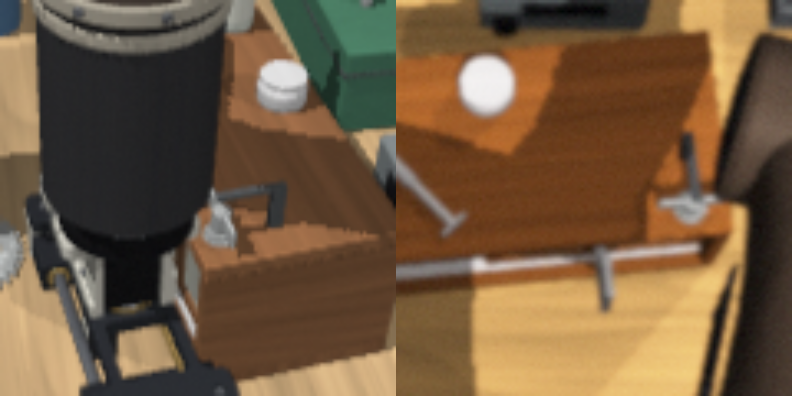

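The wings lie along the cabinet's y at 91°, where the force rose against the rigid stop, so the screw is home. I'll check the fin's position against the stop, then hand in.

```bash
python3 - <<'E'
from h import *
T=get_image("top");P,r,c=cloud(T);Q=cab(P)
q=Q[(Q[:,0]>-140)&(Q[:,0]<-100)&(abs(Q[:,1]+100)<30)&(Q[:,2]>155)&(Q[:,2]<175)]
y=q[:,1].mean();print("fin y",y.round(1),len(q))
if abs(y+100.7)<4: print(sign_off())
E
```

```text
fin y -98.1 44
the job is handed in; nothing more can be done
None
```

The door is pushed shut against its stop and the wing screw is turned fully home against its rigid stop. I handed the job in with the arm clear of everything; the door push briefly peaked at about 115 N at the wrist, close to the 120 N limit.

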